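# Vent the red cap before sterilising

## Robot

A 6-joint arm with a two-finger parallel gripper is mounted at the origin on the work surface. World frame = base frame: x ahead of the robot, y to its left, z up, the work surface at z = 0. Lengths are in m, angles in rad, forces in N, time in s.
With the tool pointing down it reaches from about 0.3 to 0.775 m from the base axis. Payload 14.6 kg.
Tool frame: the origin (TCP) lies at the very end of the fingers, on their centre line; the grasp point (between the pads) lies ctrl.grasp_offset behind it (ctrl.grasp_offset is the distance from the TCP to the grasp point, in m); z points along the fingers, y is the direction in which the jaws open and shut (so a half turn about z gives the same grasp; the last joint's range is limited). The gripper opens to 94 mm and grips with 3 to 60 N. Pads are 16 mm wide; open, the fingers measure 119 mm over their backs; the gripper's body (75 mm by 177 mm) begins 78 mm behind the grasp point.
Start: joints at [-1.265, 0.3, 1.521, -0, 1.321, -0.067], TCP at [0.2, -0.512, 0.205] pointing down, gripper open.
Joint ranges: [-3.03, 3.03], [-0.79, 2.21], [0.23, 2.52], [-1.04, 4.18], [0, 3.07], [-2.55, 2.55]. Speed limits (rad/s): [2.22, 2.22, 2.57, 3.14, 3.14, 3.14].

## Interface

Orientations are given as [roll, pitch, yaw] about the fixed x, y, z axes, in that order (R = Rz(yaw) Ry(pitch) Rx(roll)).
In Python, from station import ctrl gives the robot as it stands. The module is installed in compiled form; this text tells all that it offers.
- The arm moves only by the tool carry_out, never from a script. Its argument "deltas" is a list of rows, each an object of numbers: "x", "y", "z": the shift along the tool's x, y, z in units of 0.02 m (1.0 is 0.02 m); "wx", "wy", "wz": the turn, a rotation vector about the tool's x, y, z in units of 0.08 rad (1.0 is 0.08 rad); "jaw": the opening in per cent of the stroke, from 0 (shut) to 100 (fully open). A call has 1 to 12 rows; each row shifts and turns the commanded pose from where the row before left it, along the tool's axes as they then stand; what a row does not reach is not made up. A row lasts 1/12 s, in which the tool goes at most 41.7 mm and 7.16 degrees, less where a joint would pass 70% of its speed; a pose out of reach is approached as far as the arm can. A call with a number of a shift or a turn outside -1 to 1 is refused whole. A call with a gripper value outside its range is refused whole. The fingers move at their own pace and stop on an object; "squeeze" is the grip in N (left out, the last holds). Time passes only in rows, so rows that do not move let the fingers close. It gives the time, the measured TCP pose, the force and the opening at its end, in the units of the state.
- ctrl.get_obs(): the state, without advancing time (a new reading comes with each control period).
- ctrl.camera(name): name is "side" or "top"; returns the picture (480x640x3 uint8, blue, green, red); there is no depth.
- ctrl.camera_params(name): a dict with "mtx" (3x3 intrinsics, pixels), "origin" and "attitude" of the camera in the world. Camera axes: x right, y down, z forward; pixel columns grow to the right and rows downward; lengths in m; the calibration is good to about 2 mm. A picture is of the moment at which its call begins. camera_params takes no time and is no camera call.
- ctrl.hand_in(): hands the job in, once; it reports no verdict.
Trained networks look in the newest picture that a camera, given by its name, has taken for a name from the list of things; names that differ only in an ending like _2 or _b are one class to them, and where a whole thing is asked for, a point or a joint stands for the part that bears it (a point fixed in the world has none). Each returns a list of dicts, best first, with "conf" (0 to 1); they miss things now and then, are a little off and sometimes report something else, mostly with a low value. They report only what shows in the picture. A call takes as long as a camera call.
- ctrl.boxes_of(camera, label): "rect" ([left, top, right, bottom] in pixels, round what is visible of it).
- ctrl.mark_of(camera, label): "position" ([row, column] in pixels: a listed point, or the origin of a listed thing).
The state is a dict: "time_s": time; "qpos": joint angles; "joint_vel": joint speeds; "tau": joint torques, N m; "ee_pos": TCP position; "eef_rot": TCP orientation; "force": force on the tool from outside, world axes, zero at the start; "moment": the same for the moment, N m; "grip_width": finger opening in m.
Only numpy, scipy, OpenCV 4.12 (cv2) and the standard library are available. Lean on these libraries where they do the work, as an engineer would, in place of code of your own. Each camera call takes 0.05 s, during which the arm holds its last target.

## Task

Get the red-capped media bottle ready for the steriliser: screw the red cap down clockwise until it stops, then back it off by an eighth of a turn (45 degrees) so that it can vent, and let go. Leave the blue and green caps as they are.

Things in the scene. Friction and masses are not known exactly. Their poses are not given: they have to be found in the camera images.
- red_cap (a joint): How far the red screw cap is unscrewed, rad: 0 = down at its firm stop, growing anticlockwise from above (loosening) to 2.2; starts at 0.6 to 1.3. Turns with about 0.12 N m, stays where left, keeps its height. Turned on against the stop it stays put and the fingers slip. A white mark on the bottle's shoulder shows where the cap's stripe points at the stop.
- red_cap_top (a point): Centre of the red cap's flat top, 184 mm above the bench; z up, x along the white stripe (centre to edge) on it. Cap: upright cylinder 46 mm across, 38 mm tall; glass bottle 70 mm across, its shoulder slopes out from 6 mm below the cap; held fast. Three equal bottles (red, blue, green caps, any order, each turned any way) stand in a row 130 mm apart in a fixed yellow carrier.
- blue_cap_mark (a point): Outer end of the white stripe on top of the blue cap, 22 mm from its axis, at the height of its top. Same bottle and cap as the red one; x points outward from the cap's axis along the stripe. Leave this cap alone.
- green_cap_mark (a point): Outer end of the white stripe on top of the green cap, 22 mm from its axis, at the height of its top. Same bottle and cap as the red one; x points outward from the cap's axis along the stripe. Leave this cap alone.

How it is judged:
On the way:
1. the red cap is screwed down to its stop (within 5 degrees) (value of joint red_cap below 0.087 rad), for 0.1 s.
At the end, for the whole second after the job is handed in: After having been screwed down to its stop, the red cap is at rest 45 degrees (within 15 degrees) loose of the stop and released; the blue and green caps are as they were (value of joint red_cap between 0.524 and 1.047 rad and velocity of joint red_cap between -0.05 and 0.05 rad/s); the robot touches nothing.
It fails at once if the blue cap is turned by more than about 15 degrees (distance of blue_cap_mark from where it was at the start of the episode above 0.006 m).
It fails at once if the green cap is turned by more than about 15 degrees (distance of green_cap_mark from where it was at the start of the episode above 0.006 m).
It also fails if it takes over 38 s, if anything falls off the work surface, if the arm or the gripper's body presses on something with over 40 N, if the wrist force passes 120 N, or if a joint passes its speed limit or range.

## Working session

There is one attempt and no reset: what is moved stays moved. The work goes in short steps, Python scripts to look and compute and a tool call to move; the robot and the scene stay as the last step left them, time stands still between calls to the robot, and variables do not carry over. Pictures are saved under pics/ and viewed, and the job is handed in when it is done.

Besides the shell and the picture viewer there is one more tool, called after "Call:" by a JSON object that holds its "method" and its "body", one argument or row to a line. carry_out: Moves the arm, as the interface text tells. Its arguments: {"type":"object","properties":{"deltas":{"type":"array"},"squeeze":{"type":"number"}},"required":["deltas"]}

```bash
mkdir -p pics; python3 - <<'E'
from station import ctrl
import cv2,numpy as np
o=ctrl.get_obs();print(o['time_s'],o['ee_pos'],o['eef_rot'],o['grip_width'],ctrl.grasp_offset)
for c in('top','side'):
    cv2.imwrite(f'pics/{c}0.png',ctrl.camera(c))
    p=ctrl.camera_params(c);print(c,p)
    for l in('red_cap_top','blue_cap_mark','green_cap_mark'):
        print(l,ctrl.mark_of(c,l)[:2])
    print(ctrl.boxes_of(c,'red_cap')[:2])
print(ctrl.get_obs()['time_s'])
E
```

```text
0.0 [ 0.200239   -0.51197361  0.20487939] [-3.14044453e+00 -7.93622162e-05  3.72732911e-01] 0.09414979881913546 0.0188
top {'mtx': array([[443.87291725,   0.        , 313.46769179],
       [  0.        , 443.87291725, 236.60768519],
       [  0.        ,   0.        ,   1.        ]]), 'origin': array([0.43615825, 0.04610016, 0.82814843]), 'attitude': array([-2.90848068e+00, -2.00070324e-03, -1.66348895e+00])}
red_cap_top [{'position': [258.7, 411.8], 'conf': 0.88}]
blue_cap_mark [{'position': [280.2, 344.4], 'conf': 0.81}]
green_cap_mark [{'position': [247.3, 485.1], 'conf': 0.94}]
[{'rect': [393.4, 245.9, 425.1, 276.9], 'conf': 0.74}]
side {'mtx': array([[611.67630393,   0.        , 330.1119457 ],
       [  0.        , 611.67630393, 233.40223189],
       [  0.        ,   0.        ,   1.        ]]), 'origin': array([ 0.48454052, -0.58822745,  0.8038646 ]), 'attitude': array([-2.31437474,  0.01739238, -0.15898171])}
red_cap_top [{'position': [335.5, 316.6], 'conf': 0.86}]
blue_cap_mark [{'position': [279.0, 300.0], 'conf': 0.66}]
green_cap_mark [{'position': [413.3, 345.6], 'conf': 0.94}]
[{'rect': [304.2, 324.4, 344.2, 372.9], 'conf': 0.8}]
0.5
```

View images.

```bash
cat > h.py <<'E'
import numpy as np
from scipy.spatial.transform import Rotation as R
from station import ctrl
def p2w(c,rc,z):
    p=ctrl.camera_params(c); d=np.linalg.inv(p['mtx'])@[rc[1],rc[0],1]
    d=R.from_euler('xyz',p['attitude']).as_matrix()@d; o=p['origin']
    return o+d*(z-o[2])/d[2]
def w2p(c,P):
    p=ctrl.camera_params(c); q=p['mtx']@(R.from_euler('xyz',p['attitude']).as_matrix().T@(np.array(P)-p['origin']))
    return q[:2]/q[2]
E
python3 - <<'E'
from h import *
import cv2
for c,l in {'top':[(258.7,411.8),(280.2,344.4),(247.3,485.1)],'side':[(335.5,316.6),(279,300),(413.3,345.6)]}.items():
    for q in l: print(c,p2w(c,q,.184))
a=cv2.imread('pics/top0.png');cv2.imwrite('pics/topz.png',cv2.resize(a[180:340,300:540],None,fx=3.3,fy=3.3,interpolation=2))
a=cv2.imread('pics/side0.png');cv2.imwrite('pics/sidez.png',cv2.resize(a[210:430,220:460],None,fx=2.7,fy=2.7,interpolation=2))
E
```

```text
top [ 0.54162386 -0.11064315  0.184     ]
top [ 0.51913593 -0.00819416  0.184     ]
top [ 0.54862216 -0.22149057  0.184     ]
side [ 0.53347378 -0.10669838  0.184     ]
side [ 0.52471873 -0.00574862  0.184     ]
side [ 0.55019824 -0.22156754  0.184     ]
```

View pics/top0.png

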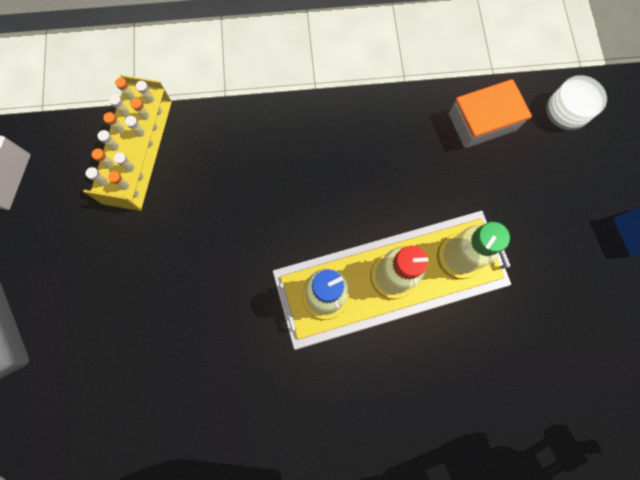

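View pics/side0.png

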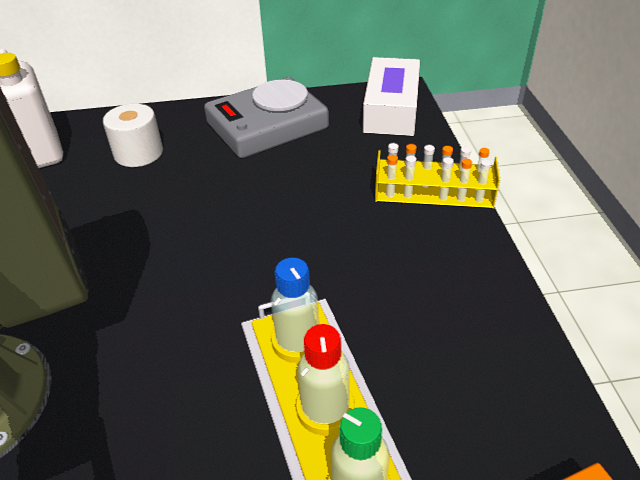

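```bash
ls pics
```

```text
side0.png
sidez.png
top0.png
topz.png
```

View pics/topz.png

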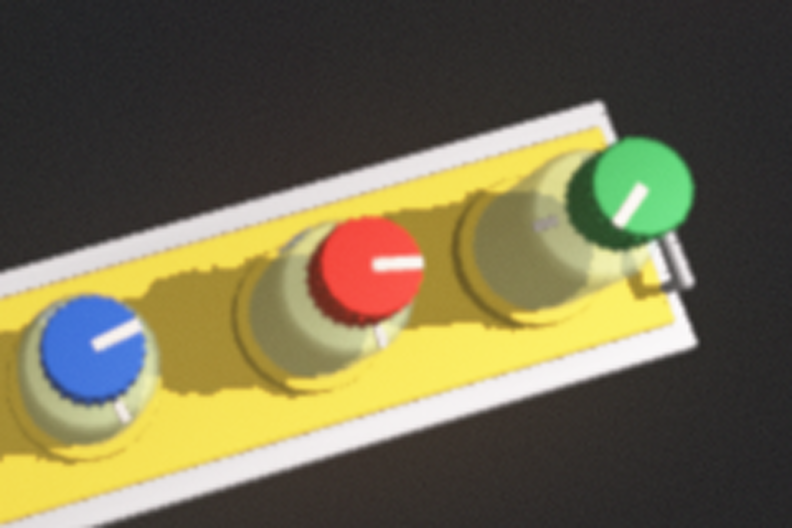

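View pics/sidez.png

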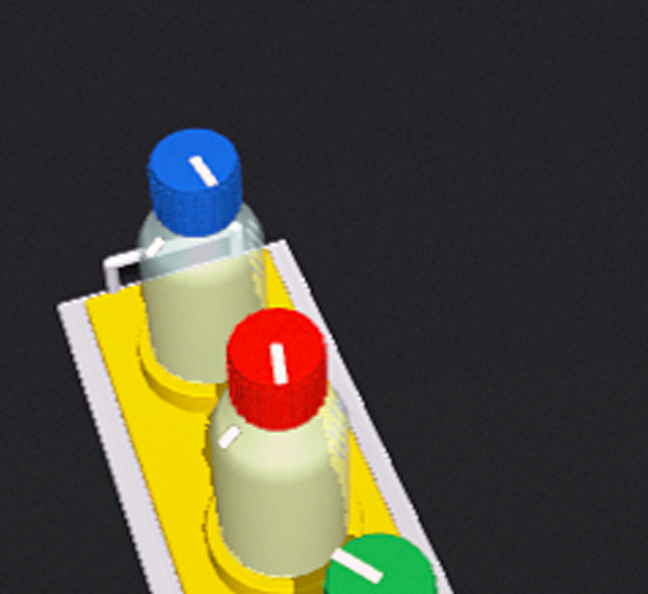

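```bash
cat >> h.py <<'E'
import cv2
from scipy.optimize import minimize
t=np.linspace(0,2*np.pi,60)
def sil(c,x,y,s=4,rad=.023):
    P=[w2p(c,[x+rad*np.cos(a),y+rad*np.sin(a),z]) for a in t for z in(.184,.146)]
    h=cv2.convexHull((np.array(P)*16).astype(np.int32))
    m=np.zeros((480,640),np.uint8);cv2.fillPoly(m,[h],1,shift=4);return m
def mask(a,col):
    h=cv2.cvtColor(a,cv2.COLOR_BGR2HSV);H,S,V=h[...,0],h[...,1],h[...,2]
    k={'red':(H<8)|(H>172),'blue':(H>100)&(H<125),'green':(H>55)&(H<85)}[col]
    m=((k&(S>150)&(V>60))*255).astype(np.uint8)
    m=cv2.morphologyEx(m,cv2.MORPH_CLOSE,np.ones((7,7)))
    n,l,st,ce=cv2.connectedComponentsWithStats(m)
    return l,st,ce
E
python3 - <<'E'
from h import *
G={'red':(.537,-.109),'blue':(.515,.02),'green':(.56,-.23)}
for c in('top','side'):
    a=cv2.imread(f'pics/{c}0.png')
    for col in G:
        l,st,ce=mask(a,col);g=w2p(c,[*G[col],.17])
        i=min((i for i in range(1,len(st)) if st[i,4]>150),key=lambda i:np.hypot(*(ce[i]-g)))
        m=(l==i).astype(np.uint8)
        f=lambda p:float((m!=sil(c,*p)).sum())
        r=minimize(f,G[col],method='Nelder-Mead',options=dict(initial_simplex=[G[col],(G[col][0]+.02,G[col][1]),(G[col][0],G[col][1]+.02)],xatol=1e-4))
        print(c,col,r.x.round(4),r.fun,m.sum(),st[i])
# stripe and mark, by eye
ct=None
print('stripe end',p2w('top',(259.4,428.2),.184),'start',p2w('top',(260.3,414),.184), 'side end', p2w('side',(210+380/2.7,220+281/2.7),.184),p2w('side',(210+345/2.7,220+276/2.7),.184))
for z in(.11,.12,.125,.13,.135,.14): print(z,p2w('top',(281.5,415.5),z),p2w('side',(371.5,304.8),z))
E
```

```text
Traceback (most recent call last):
  File "h.py", line 15, in sil
    P=[w2p(c,[x+rad*np.cos(a),y+rad*np.sin(a),z]) for a in t for z in(.184,.146)]
       ~~~^^^^^^^^^^^^^^^^^^^^^^^^^^^^^^^^^^^^^^^
  File "h.py", line 9, in w2p
    p=ctrl.camera_params(c); q=p['mtx']@(R.from_euler('xyz',p['attitude']).as_matrix().T@(np.array(P)-p['origin']))
ValueError: time passes only in moves, steps and waits
```

```bash
sed -i 's/ctrl.camera_params(c)/CP(c)/; s/^from station import ctrl/from station import ctrl\nimport functools\n@functools.cache\ndef CP(c): return ctrl.camera_params(c)/' h.py
cat > fit.py <<'E'
from h import *
def fit(c,a,col,G):
        l,st,ce=mask(a,col);g=w2p(c,[*G,.17])
        i=min((i for i in range(1,len(st)) if st[i,4]>150),key=lambda i:np.hypot(*(ce[i]-g)))
        m=(l==i).astype(np.uint8)
        f=lambda p:float((m!=sil(c,*p)).sum())
        r=minimize(f,G,method='Nelder-Mead',options=dict(initial_simplex=[G,(G[0]+.02,G[1]),(G[0],G[1]+.02)],xatol=1e-4))
        print(c,col,r.x.round(4),r.fun,m.sum(),st[i])
        return r.x
E
python3 - <<'E'
from fit import *
G={'red':(.537,-.109),'blue':(.515,.02),'green':(.56,-.23)}
for c in('top','side'):
    a=cv2.imread(f'pics/{c}0.png')
    for col in G: fit(c,a,col,G[col])
print('stripe end',p2w('top',(259.4,428.2),.184),'start',p2w('top',(260.3,414),.184), 'side end', p2w('side',(210+380/2.7,220+281/2.7),.184),p2w('side',(210+345/2.7,220+276/2.7),.184))
for z in(.11,.12,.125,.13,.135,.14): print(z,p2w('top',(281.5,415.5),z),p2w('side',(371.5,304.8),z))
E
```

```text
top red [ 0.5382 -0.11  ] 122.0 842 [394 246  34  33 842]
top blue [0.5139 0.0156] 171.0 706 [313 271  30  30 706]Traceback (most recent call last):
  File "<stdin>", line 5, in <module>
  File "fit.py", line 4, in fit
    i=min((i for i in range(1,len(st)) if st[i,4]>150),key=lambda i:np.hypot(*(ce[i]-g)))
ValueError: min() iterable argument is empty
```

```bash
sed -i "s/'green':(H>55)&(H<85)/'green':(H>50)\&(H<85)/; s/S>150/S>130/" h.py
python3 - <<'E'
from fit import *
G={'red':(.537,-.109),'blue':(.515,.02)}
for c in('top','side'):
    a=cv2.imread(f'pics/{c}0.png')
    for col in G: fit(c,a,col,G[col])
print('green top by eye',p2w('top',(180+188/3.3,300+643/3.3),.184))
C=np.array([.538,-.110])
for n,p,q in [('top',(259.4,428.2),(260.3,414)),('side',(210+380/2.7,220+281/2.7),(210+345/2.7,220+276/2.7))]:
    e,s=p2w(n,p,.184)[:2],p2w(n,q,.184)[:2]; print('stripe',n,e,s,np.degrees(np.arctan2(*(e-s)[::-1])))
for z in(.12,.125,.13,.135,.14):
  for q in (p2w('top',(281.5,415.5),z),p2w('side',(371.5,304.8),z)): print(z,q[:2],np.hypot(*(q[:2]-C)),np.degrees(np.arctan2(*(q[:2]-C)[::-1])))
E
```

```text
top red [ 0.5382 -0.11  ] 121.0 843 [394 246  34  33 843]
top blue [0.5146 0.0171] 143.0 738 [313 270  30  32 738]
side red [ 0.5395 -0.1101] 105.0 1421 [ 304  324   37   46 1421]
side blue [0.5152 0.0174] 80.0 1196 [ 274  257   36   41 1196]
green top by eye [ 0.5628397  -0.23885088  0.184     ]
stripe top [ 0.53835484 -0.13458001] [ 0.53895151 -0.11352886] -91.62355433405322
stripe side [ 0.53924446 -0.13167038] [ 0.539964  -0.1114811] -92.0411311276602
0.12 [ 0.514787   -0.12679566] 0.028652002495053192 -144.11255367710461
0.12 [ 0.51458269 -0.11345318] 0.023670548592084364 -171.6114725456321
0.125 [ 0.51423183 -0.1255749 ] 0.028416600363424183 -146.76382046628845
0.125 [ 0.51436304 -0.11692444] 0.024630341505545748 -163.67208011974273
0.13 [ 0.51367666 -0.12435414] 0.02824298222010434 -149.45351143651627
0.13 [ 0.51414339 -0.1203957 ] 0.026023227108016047 -156.45447798176804
0.135 [ 0.51312149 -0.12313338] 0.02813229198604766 -152.17040504163748
0.135 [ 0.51392374 -0.12386695] 0.027784145658215794 -150.05979375645694
0.14 [ 0.51256632 -0.12191262] 0.028085273709257178 -154.90256648439268
0.14 [ 0.51370409 -0.12733821] 0.02984803050796682 -144.48732728667648
```

Call:
{"method": "carry_out", "body": {
  "deltas": [
    {"wz": -1, "z": -0.12},
    {"wz": -1, "z": -0.12},
    {"wz": -1, "z": -0.12},
    {"wz": -1, "z": -0.12},
    {"wz": -1, "z": -0.12},
    {"wz": -1, "z": -0.12},
    {"wz": -1, "z": -0.12},
    {"wz": -1, "z": -0.12},
    {"wz": -1, "z": -0.12},
    {"wz": -1, "z": -0.12},
    {"jaw": 100}
  ],
  "squeeze": 35
}}

```text
invalid input
```

```bash
cat > go.py <<'E'
from h import *
def go(T):
    o=ctrl.get_obs();r=R.from_euler('xyz',o['eef_rot'])
    print(o['time_s'],o['ee_pos'].round(4),o['eef_rot'].round(4),'q',o['qpos'].round(2),'w',o['grip_width'],o['force'].round(1),o['moment'].round(2))
    print('units in tool',(r.inv().apply(np.array(T)-o['ee_pos'])/.02).round(2))
E
python3 -c "
from go import *
go([.5388,-.110,.225])"
```

```text
0.5 [ 0.2003 -0.5122  0.2054] [-3.1416 -0.      0.3728] q [-1.26  0.3   1.52  0.    1.32 -0.07] w 0.09404875708476675 [ 0.   0.5 -0.7] [ 0.02 -0.03 -0.08]
units in tool [ 23.09 -12.56  -0.98]
```

Call:
{"method": "carry_out", "body": {
  "deltas": [
    {"x": 0, "y": 0, "z": -0.12, "wx": 0, "wy": 0, "wz": -1, "jaw": 100},
    {"x": 0, "y": 0, "z": -0.12, "wx": 0, "wy": 0, "wz": -1, "jaw": 100},
    {"x": 0, "y": 0, "z": -0.12, "wx": 0, "wy": 0, "wz": -1, "jaw": 100},
    {"x": 0, "y": 0, "z": -0.12, "wx": 0, "wy": 0, "wz": -1, "jaw": 100},
    {"x": 0, "y": 0, "z": -0.12, "wx": 0, "wy": 0, "wz": -1, "jaw": 100},
    {"x": 0, "y": 0, "z": -0.12, "wx": 0, "wy": 0, "wz": -1, "jaw": 100},
    {"x": 0, "y": 0, "z": -0.12, "wx": 0, "wy": 0, "wz": -1, "jaw": 100},
    {"x": 0, "y": 0, "z": -0.12, "wx": 0, "wy": 0, "wz": -1, "jaw": 100},
    {"x": 0, "y": 0, "z": -0.12, "wx": 0, "wy": 0, "wz": -1, "jaw": 100},
    {"x": 0, "y": 0, "z": -0.12, "wx": 0, "wy": 0, "wz": -1, "jaw": 100}
  ],
  "squeeze": 35
}}

```text
time_s: 1.33
ee_pos: [0.2003, -0.5122, 0.2296]
eef_rot: [-3.142, -0.0, 1.177]
force: [0.6, 0.5, 0.7]
grip_width: 0.094
```

```bash
python3 -c "
from go import *
go([.5388,-.110,.225])"
```

```text
1.3333 [ 0.2003 -0.5122  0.2296] [-3.1416 -0.      1.1768] q [-1.26  0.28  1.49 -0.    1.37 -0.87] w 0.09399963335588497 [0.6 0.5 0.7] [-0.06 -0.06 -0.01]
units in tool [25.07  7.91  0.23]
```

Call:
{"method": "carry_out", "body": {
  "deltas": [
    {"x": 1, "y": 0.3, "z": 0, "wx": 0, "wy": 0, "wz": 0, "jaw": 100},
    {"x": 1, "y": 0.3, "z": 0, "wx": 0, "wy": 0, "wz": 0, "jaw": 100},
    {"x": 1, "y": 0.3, "z": 0, "wx": 0, "wy": 0, "wz": 0, "jaw": 100},
    {"x": 1, "y": 0.3, "z": 0, "wx": 0, "wy": 0, "wz": 0, "jaw": 100},
    {"x": 1, "y": 0.3, "z": 0, "wx": 0, "wy": 0, "wz": 0, "jaw": 100},
    {"x": 1, "y": 0.3, "z": 0, "wx": 0, "wy": 0, "wz": 0, "jaw": 100},
    {"x": 1, "y": 0.3, "z": 0, "wx": 0, "wy": 0, "wz": 0, "jaw": 100},
    {"x": 1, "y": 0.3, "z": 0, "wx": 0, "wy": 0, "wz": 0, "jaw": 100},
    {"x": 1, "y": 0.3, "z": 0, "wx": 0, "wy": 0, "wz": 0, "jaw": 100},
    {"x": 1, "y": 0.3, "z": 0, "wx": 0, "wy": 0, "wz": 0, "jaw": 100},
    {"x": 1, "y": 0.3, "z": 0, "wx": 0, "wy": 0, "wz": 0, "jaw": 100},
    {"x": 1, "y": 0.3, "z": 0, "wx": 0, "wy": 0, "wz": 0, "jaw": 100}
  ]
}}

```text
time_s: 2.33
ee_pos: [0.3602, -0.318, 0.2296]
eef_rot: [3.141, 0.0, 1.173]
force: [0.0, -0.4, -1.0]
grip_width: 0.0942
```

Call:
{"method": "carry_out", "body": {
  "deltas": [
    {"x": 1, "y": 0.3, "z": 0, "wx": 0, "wy": 0, "wz": 0, "jaw": 100},
    {"x": 1, "y": 0.3, "z": 0, "wx": 0, "wy": 0, "wz": 0, "jaw": 100},
    {"x": 1, "y": 0.3, "z": 0, "wx": 0, "wy": 0, "wz": 0, "jaw": 100},
    {"x": 1, "y": 0.3, "z": 0, "wx": 0, "wy": 0, "wz": 0, "jaw": 100},
    {"x": 1, "y": 0.3, "z": 0, "wx": 0, "wy": 0, "wz": 0, "jaw": 100},
    {"x": 1, "y": 0.3, "z": 0, "wx": 0, "wy": 0, "wz": 0, "jaw": 100},
    {"x": 1, "y": 0.3, "z": 0, "wx": 0, "wy": 0, "wz": 0, "jaw": 100},
    {"x": 1, "y": 0.3, "z": 0, "wx": 0, "wy": 0, "wz": 0, "jaw": 100},
    {"x": 1, "y": 0.3, "z": 0, "wx": 0, "wy": 0, "wz": 0, "jaw": 100},
    {"x": 1, "y": 0.3, "z": 0, "wx": 0, "wy": 0, "wz": 0, "jaw": 100},
    {"x": 1, "y": 0.3, "z": 0, "wx": 0, "wy": 0, "wz": 0, "jaw": 100},
    {"x": 0, "y": 0, "z": 0, "wx": 0, "wy": 0, "wz": 0, "jaw": 100}
  ]
}}

```text
time_s: 3.33
ee_pos: [0.5072, -0.1395, 0.2293]
eef_rot: [-3.142, -0.0, 1.175]
force: [0.0, -0.6, -0.4]
grip_width: 0.0936
```

```bash
python3 -c "
from go import *
go([.5388,-.110,.225])"
```

```text
3.3333 [ 0.5072 -0.1395  0.2293] [-3.1416e+00 -5.0000e-04  1.1750e+00] q [-0.34  0.23  1.56  0.    1.36  0.06] w 0.09357321498742209 [ 0.  -0.6 -0.4] [-0.01  0.    0.01]
units in tool [1.97 0.89 0.22]
```

Move over the cap, then descend to TCP z ≈ 0.150, checking centring.

Call:
{"method": "carry_out", "body": {
  "deltas": [
    {"x": 1, "y": 0.45, "z": 0, "wx": 0, "wy": 0, "wz": 0, "jaw": 100},
    {"x": 0.97, "y": 0.44, "z": 0, "wx": 0, "wy": 0, "wz": 0, "jaw": 100},
    {"x": 0, "y": 0, "z": 0, "wx": 0, "wy": 0, "wz": 0, "jaw": 100}
  ]
}}

```text
time_s: 3.58
ee_pos: [0.5387, -0.1108, 0.2292]
eef_rot: [-3.142, -0.0, 1.174]
force: [-0.4, -0.4, -0.5]
grip_width: 0.0943
```

```bash
python3 -c "
from go import *
go([.5388,-.110,.150])
cv2.imwrite('pics/side1.png',ctrl.camera('side'));cv2.imwrite('pics/top1.png',ctrl.camera('top'))
a=np.hstack([cv2.imread('pics/side1.png')[150:450,200:500],cv2.imread('pics/top1.png')[150:350,300:500].repeat(1,0) if 0 else cv2.resize(cv2.imread('pics/top1.png')[170:370,300:500],(300,300))])
cv2.imwrite('pics/m1.png',a)"
```

```text
3.5833 [ 0.5387 -0.1108  0.2292] [-3.1415e+00 -3.0000e-04  1.1743e+00] q [-0.27  0.28  1.49  0.    1.37  0.13] w 0.09430988473671646 [-0.4 -0.4 -0.5] [-0.01 -0.05 -0.01]
units in tool [ 0.04 -0.01  3.96]
```

View pics/m1.png

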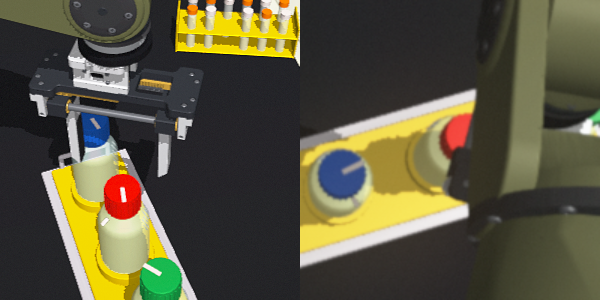

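Call:
{"method": "carry_out", "body": {
  "deltas": [
    {"x": 0.04, "y": 0, "z": 0.8, "wx": 0, "wy": 0, "wz": 0, "jaw": 100},
    {"x": 0, "y": 0, "z": 0.8, "wx": 0, "wy": 0, "wz": 0, "jaw": 100},
    {"x": 0, "y": 0, "z": 0.8, "wx": 0, "wy": 0, "wz": 0, "jaw": 100},
    {"x": 0, "y": 0, "z": 0.8, "wx": 0, "wy": 0, "wz": 0, "jaw": 100},
    {"x": 0, "y": 0, "z": 0.75, "wx": 0, "wy": 0, "wz": 0, "jaw": 100},
    {"x": 0, "y": 0, "z": 0, "wx": 0, "wy": 0, "wz": 0, "jaw": 100}
  ]
}}

```text
time_s: 4.18
ee_pos: [0.536, -0.1121, 0.1479]
eef_rot: [-3.137, 0.001, 1.172]
force: [-0.6, 0.3, 0.1]
grip_width: 0.0938
```

Call:
{"method": "carry_out", "body": {
  "deltas": [
    {"x": 0, "y": 0, "z": 0, "wx": 0, "wy": 0, "wz": 0, "jaw": 40},
    {"x": 0, "y": 0, "z": 0, "wx": 0, "wy": 0, "wz": 0, "jaw": 40},
    {"x": 0, "y": 0, "z": 0, "wx": 0, "wy": 0, "wz": 0, "jaw": 40},
    {"x": 0, "y": 0, "z": 0, "wx": 0, "wy": 0, "wz": 0, "jaw": 40},
    {"x": 0, "y": 0, "z": 0, "wx": 0, "wy": 0, "wz": 0, "jaw": 40},
    {"x": 0, "y": 0, "z": 0, "wx": 0, "wy": 0, "wz": 0, "jaw": 40}
  ],
  "squeeze": 15
}}

```text
time_s: 4.68
ee_pos: [0.5379, -0.1115, 0.1508]
eef_rot: [3.141, -0.0, 1.173]
force: [0.3, 0.4, 0.5]
grip_width: 0.0574
```

```bash
python3 -c "
from go import *
go([.5388,-.110,.150])"
```

```text
4.6833 [ 0.5379 -0.1115  0.1508] [ 3.1410e+00 -1.0000e-04  1.1728e+00] q [-0.27  0.35  1.59 -0.    1.2   0.13] w 0.057438614722004254 [0.3 0.4 0.5] [-0.03 -0.03 -0.03]
units in tool [0.09 0.01 0.04]
```

Call:
{"method": "carry_out", "body": {
  "deltas": [
    {"x": 0.08, "y": 0, "z": 0, "wx": 0, "wy": 0, "wz": 0, "jaw": 40},
    {"x": 0, "y": 0, "z": 0, "wx": 0, "wy": 0, "wz": 0, "jaw": 0},
    {"x": 0, "y": 0, "z": 0, "wx": 0, "wy": 0, "wz": 0, "jaw": 0},
    {"x": 0, "y": 0, "z": 0, "wx": 0, "wy": 0, "wz": 0, "jaw": 0},
    {"x": 0, "y": 0, "z": 0, "wx": 0, "wy": 0, "wz": 0, "jaw": 0},
    {"x": 0, "y": 0, "z": 0, "wx": 0, "wy": 0, "wz": 0, "jaw": 0}
  ]
}}

```text
time_s: 5.18
ee_pos: [0.5398, -0.1104, 0.151]
eef_rot: [3.138, -0.0, 1.173]
force: [9.5, -2.7, -2.3]
grip_width: 0.0458
```

```bash
python3 -c "
from go import *
go([.5388,-.110,.150])"
```

```text
5.1833 [ 0.5398 -0.1104  0.151 ] [ 3.1378e+00 -4.0000e-04  1.1728e+00] q [-0.27  0.35  1.59 -0.    1.2   0.13] w 0.045845945633723864 [ 9.5 -2.7 -2.3] [-0.65 -1.73 -0.02]
units in tool [-0.   -0.05  0.05]
```

Call:
{"method": "carry_out", "body": {
  "deltas": [
    {"x": 0, "y": 0.06, "z": 0, "wx": 0, "wy": 0, "wz": 0, "jaw": 0},
    {"x": 0, "y": 0, "z": 0, "wx": 0, "wy": 0, "wz": 0, "jaw": 0},
    {"x": 0, "y": 0, "z": 0, "wx": 0, "wy": 0, "wz": 0, "jaw": 0}
  ],
  "squeeze": 30
}}

```text
time_s: 5.43
ee_pos: [0.5399, -0.1104, 0.1509]
eef_rot: [3.141, -0.0, 1.173]
force: [1.6, -0.2, 3.9]
grip_width: 0.0458
```

Call:
{"method": "carry_out", "body": {
  "deltas": [
    {"x": 0, "y": 0, "z": 0, "wx": 0, "wy": 0, "wz": 0.5, "jaw": 0},
    {"x": 0, "y": 0, "z": 0, "wx": 0, "wy": 0, "wz": 0.5, "jaw": 0},
    {"x": 0, "y": 0, "z": 0, "wx": 0, "wy": 0, "wz": 0.5, "jaw": 0},
    {"x": 0, "y": 0, "z": 0, "wx": 0, "wy": 0, "wz": 0.5, "jaw": 0}
  ]
}}

```text
time_s: 5.77
ee_pos: [0.5401, -0.1105, 0.1509]
eef_rot: [3.14, -0.001, 1.011]
force: [4.1, -0.4, 4.3]
grip_width: 0.0457
```

```bash
python3 -c "
from go import *
go([.5388,-.110,.150])"
```

```text
5.7667 [ 0.5401 -0.1105  0.1509] [ 3.1399e+00 -6.0000e-04  1.0111e+00] q [-0.27  0.35  1.58  0.    1.2   0.29] w 0.04567000206183152 [ 4.1 -0.4  4.3] [-0.06 -0.65  0.05]
units in tool [-0.01 -0.07  0.05]
```

Call:
{"method": "carry_out", "body": {
  "deltas": [
    {"x": 0, "y": 0, "z": 0, "wx": 0, "wy": 0, "wz": 0.8, "jaw": 0},
    {"x": 0, "y": 0, "z": 0, "wx": 0, "wy": 0, "wz": 0.8, "jaw": 0},
    {"x": 0, "y": 0, "z": 0, "wx": 0, "wy": 0, "wz": 0.8, "jaw": 0},
    {"x": 0, "y": 0, "z": 0, "wx": 0, "wy": 0, "wz": 0.8, "jaw": 0},
    {"x": 0, "y": 0, "z": 0, "wx": 0, "wy": 0, "wz": 0.8, "jaw": 0},
    {"x": 0, "y": 0, "z": 0, "wx": 0, "wy": 0, "wz": 0.8, "jaw": 0},
    {"x": 0, "y": 0, "z": 0, "wx": 0, "wy": 0, "wz": 0.8, "jaw": 0},
    {"x": 0, "y": 0, "z": 0, "wx": 0, "wy": 0, "wz": 0.8, "jaw": 0},
    {"x": 0, "y": 0, "z": 0, "wx": 0, "wy": 0, "wz": 0.8, "jaw": 0},
    {"x": 0, "y": 0, "z": 0, "wx": 0, "wy": 0, "wz": 0.8, "jaw": 0}
  ]
}}

```text
time_s: 6.6
ee_pos: [0.5406, -0.1112, 0.1509]
eef_rot: [3.139, -0.003, 0.37]
force: [8.6, -4.9, 0.6]
grip_width: 0.0455
```

```bash
python3 -c "
from go import *
go([.5388,-.110,.150])
a=ctrl.camera('side');cv2.imwrite('pics/s2.png',cv2.resize(a[250:430,220:420],None,fx=3,fy=3,interpolation=2))"
```

```text
6.6 [ 0.5406 -0.1112  0.1509] [ 3.1389e+00 -2.5000e-03  3.6970e-01] q [-0.27  0.35  1.58 -0.    1.2   0.93] w 0.04554507172082664 [ 8.6 -4.9  0.6] [-0.92 -1.61  0.19]
units in tool [-0.06 -0.09  0.05]
```

View pics/s2.png

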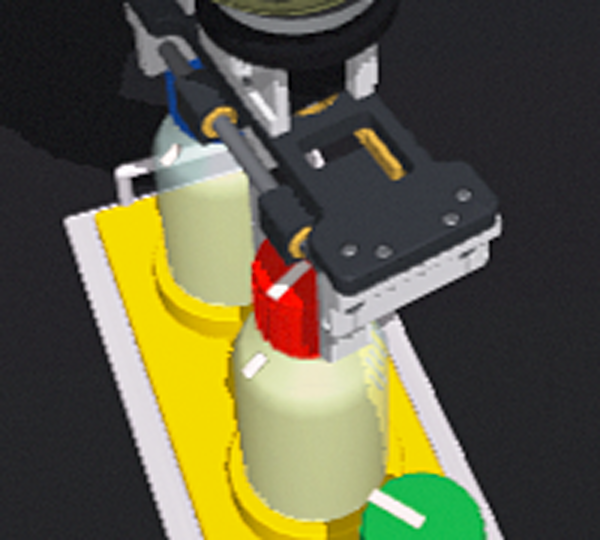

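Call:
{"method": "carry_out", "body": {
  "deltas": [
    {"x": 0.03, "y": 0.05, "z": 0, "wx": 0, "wy": 0, "wz": 0.4, "jaw": 0},
    {"x": 0, "y": 0, "z": 0, "wx": 0, "wy": 0, "wz": 0.4, "jaw": 0},
    {"x": 0, "y": 0, "z": 0, "wx": 0, "wy": 0, "wz": 0.4, "jaw": 0},
    {"x": 0, "y": 0, "z": 0, "wx": 0, "wy": 0, "wz": 0.4, "jaw": 0},
    {"x": 0, "y": 0, "z": 0, "wx": 0, "wy": 0, "wz": 0.4, "jaw": 0},
    {"x": 0, "y": 0, "z": 0, "wx": 0, "wy": 0, "wz": 0.4, "jaw": 0},
    {"x": 0, "y": 0, "z": 0, "wx": 0, "wy": 0, "wz": 0.4, "jaw": 0},
    {"x": 0, "y": 0, "z": 0, "wx": 0, "wy": 0, "wz": 0.4, "jaw": 0}
  ]
}}

```text
time_s: 7.32
ee_pos: [0.5408, -0.1115, 0.1509]
eef_rot: [3.141, -0.001, 0.115]
force: [1.8, -3.2, 3.6]
grip_width: 0.0456
```

```bash
python3 -c "
from go import *
go([.5388,-.110,.150])
a=ctrl.camera('side');cv2.imwrite('pics/s3.png',cv2.resize(a[250:430,220:420],None,fx=3,fy=3,interpolation=2))"
```

```text
7.3167 [ 0.5408 -0.1115  0.1509] [ 3.1406e+00 -1.2000e-03  1.1530e-01] q [-0.27  0.35  1.58 -0.    1.21  1.19] w 0.04556275360267476 [ 1.8 -3.2  3.6] [-0.38 -0.34  0.13]
units in tool [-0.09 -0.09  0.04]
```

View pics/s3.png

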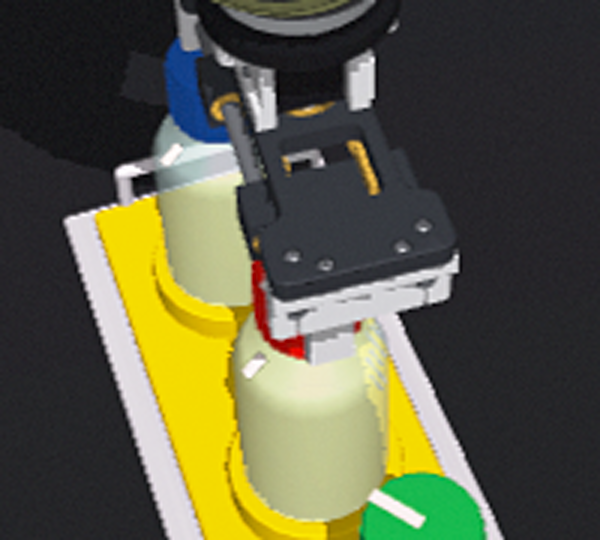

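Call:
{"method": "carry_out", "body": {
  "deltas": [
    {"x": 0, "y": 0, "z": 0, "wx": 0, "wy": 0, "wz": 0.4, "jaw": 0},
    {"x": 0, "y": 0, "z": 0, "wx": 0, "wy": 0, "wz": 0.4, "jaw": 0},
    {"x": 0, "y": 0, "z": 0, "wx": 0, "wy": 0, "wz": 0.4, "jaw": 0}
  ]
}}

```text
time_s: 7.62
ee_pos: [0.5407, -0.1117, 0.1509]
eef_rot: [3.14, -0.001, 0.021]
force: [-2.3, -4.5, 5.9]
grip_width: 0.0457
```

```bash
python3 -c "
from go import *
go([.5388,-.110,.150])"
```

```text
7.6167 [ 0.5407 -0.1117  0.1509] [ 3.1403e+00 -1.0000e-03  2.0800e-02] q [-0.27  0.35  1.58 -0.    1.21  1.28] w 0.04570542512978535 [-2.3 -4.5  5.9] [-0.8   0.65  0.82]
units in tool [-0.09 -0.09  0.04]
```

Call:
{"method": "carry_out", "body": {
  "deltas": [
    {"x": 0, "y": 0, "z": 0, "wx": 0, "wy": 0, "wz": 0.4, "jaw": 0},
    {"x": 0, "y": 0, "z": 0, "wx": 0, "wy": 0, "wz": 0.4, "jaw": 0},
    {"x": 0, "y": 0, "z": 0, "wx": 0, "wy": 0, "wz": 0, "jaw": 0},
    {"x": 0, "y": 0, "z": 0, "wx": 0, "wy": 0, "wz": 0, "jaw": 0}
  ]
}}

```text
time_s: 7.95
ee_pos: [0.5408, -0.1118, 0.1509]
eef_rot: [3.14, -0.001, -0.042]
force: [1.1, -5.1, 4.0]
grip_width: 0.0459
```

```bash
python3 -c "
from go import *
go([.5388,-.110,.150])"
```

```text
7.95 [ 0.5408 -0.1118  0.1509] [ 3.1401e+00 -1.2000e-03 -4.2100e-02] q [-0.27  0.35  1.58 -0.    1.21  1.34] w 0.04593993887688205 [ 1.1 -5.1  4. ] [-0.92 -0.37  0.47]
units in tool [-0.1  -0.09  0.04]
```

Call:
{"method": "carry_out", "body": {
  "deltas": [
    {"x": 0, "y": 0, "z": 0, "wx": 0, "wy": 0, "wz": -0.8, "jaw": 0},
    {"x": 0, "y": 0, "z": 0, "wx": 0, "wy": 0, "wz": -0.8, "jaw": 0},
    {"x": 0, "y": 0, "z": 0, "wx": 0, "wy": 0, "wz": -0.8, "jaw": 0},
    {"x": 0, "y": 0, "z": 0, "wx": 0, "wy": 0, "wz": -0.8, "jaw": 0},
    {"x": 0, "y": 0, "z": 0, "wx": 0, "wy": 0, "wz": -0.8, "jaw": 0},
    {"x": 0, "y": 0, "z": 0, "wx": 0, "wy": 0, "wz": -0.8, "jaw": 0},
    {"x": 0, "y": 0, "z": 0, "wx": 0, "wy": 0, "wz": -0.8, "jaw": 0},
    {"x": 0, "y": 0, "z": 0, "wx": 0, "wy": 0, "wz": -0.8, "jaw": 0},
    {"x": 0, "y": 0, "z": 0, "wx": 0, "wy": 0, "wz": -0.8, "jaw": 0},
    {"x": 0, "y": 0, "z": 0, "wx": 0, "wy": 0, "wz": -0.8, "jaw": 0},
    {"x": 0, "y": 0, "z": 0, "wx": 0, "wy": 0, "wz": -0.8, "jaw": 0},
    {"x": 0, "y": 0, "z": 0, "wx": 0, "wy": 0, "wz": -0.8, "jaw": 0}
  ]
}}

```text
time_s: 8.95
ee_pos: [0.5405, -0.1109, 0.1509]
eef_rot: [-3.142, -0.0, 0.729]
force: [-1.4, 1.2, 7.0]
grip_width: 0.0455
```

Call:
{"method": "carry_out", "body": {
  "deltas": [
    {"x": 0, "y": 0, "z": 0, "wx": 0, "wy": 0, "wz": -0.5, "jaw": 0},
    {"x": 0, "y": 0, "z": 0, "wx": 0, "wy": 0, "wz": 0, "jaw": 0},
    {"x": 0, "y": 0, "z": 0, "wx": 0, "wy": 0, "wz": 0, "jaw": 0}
  ]
}}

```text
time_s: 9.2
ee_pos: [0.5404, -0.1109, 0.1508]
eef_rot: [-3.141, -0.0, 0.766]
force: [-1.4, 2.2, 6.4]
grip_width: 0.0457
```

```bash
python3 -c "
from go import *
go([.5388,-.110,.150])
a=ctrl.camera('side');cv2.imwrite('pics/s4.png',cv2.resize(a[250:430,220:420],None,fx=3,fy=3,interpolation=2))"
```

```text
9.2 [ 0.5404 -0.1109  0.1508] [-3.1415e+00 -3.0000e-04  7.6620e-01] q [-0.27  0.35  1.58  0.    1.21  0.54] w 0.04565721516709942 [-1.4  2.2  6.4] [0.35 0.2  0.1 ]
units in tool [-0.03 -0.09  0.04]
```

View pics/s4.png

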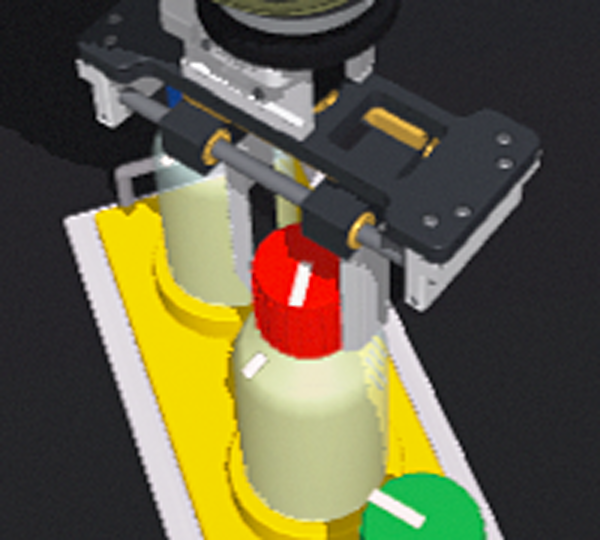

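Call:
{"method": "carry_out", "body": {
  "deltas": [
    {"x": 0, "y": 0, "z": 0, "wx": 0, "wy": 0, "wz": 0, "jaw": 100},
    {"x": 0, "y": 0, "z": 0, "wx": 0, "wy": 0, "wz": 0, "jaw": 100},
    {"x": 0, "y": 0, "z": 0, "wx": 0, "wy": 0, "wz": 0, "jaw": 100},
    {"x": 0, "y": 0, "z": 0, "wx": 0, "wy": 0, "wz": 0, "jaw": 100},
    {"x": 0, "y": 0, "z": 0, "wx": 0, "wy": 0, "wz": 0, "jaw": 100},
    {"x": 0, "y": 0, "z": 0, "wx": 0, "wy": 0, "wz": 0, "jaw": 100},
    {"x": 0, "y": 0, "z": -0.9, "wx": 0, "wy": 0, "wz": 0, "jaw": 100},
    {"x": 0, "y": 0, "z": -0.9, "wx": 0, "wy": 0, "wz": 0, "jaw": 100},
    {"x": 0, "y": 0, "z": -0.9, "wx": 0, "wy": 0, "wz": 0, "jaw": 100},
    {"x": 0, "y": 0, "z": -0.9, "wx": 0, "wy": 0, "wz": 0, "jaw": 100},
    {"x": 0, "y": 0, "z": -0.9, "wx": 0, "wy": 0, "wz": 0, "jaw": 100},
    {"x": 0, "y": 0, "z": 0, "wx": 0, "wy": 0, "wz": 0, "jaw": 100}
  ]
}}

```text
time_s: 10.25
ee_pos: [0.5414, -0.1115, 0.2439]
eef_rot: [3.137, -0.003, 0.765]
force: [-0.4, -0.6, -0.3]
grip_width: 0.0941
```

```bash
python3 -c "
from go import *
go([.5388,-.110,.150])
a=ctrl.camera('side');cv2.imwrite('pics/s5f.png',a);cv2.imwrite('pics/s5.png',cv2.resize(a[250:430,220:420],None,fx=3,fy=3,interpolation=2))"
```

```text
10.25 [ 0.5414 -0.1115  0.2439] [ 3.1372e+00 -2.6000e-03  7.6490e-01] q [-0.27  0.28  1.46 -0.    1.4   0.54] w 0.09409524830875554 [-0.4 -0.6 -0.3] [-0.03 -0.03 -0.03]
units in tool [-0.06 -0.16  4.69]
```

View pics/s5.png

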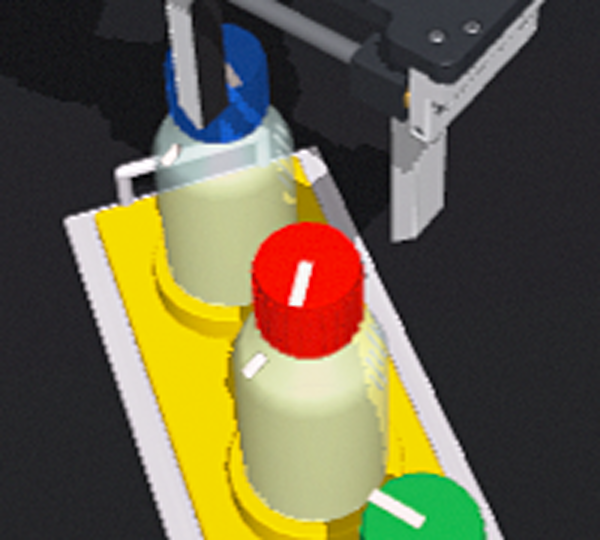

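```bash
python3 -c "
from h import *
f=lambda u,v,z:p2w('side',(250+v/3,220+u/3),z)[:2]
s,e=f(307,262,.184),f(295,305,.184);d=e-s;C=np.array([.5397,-.1105])
print(s,e,np.degrees(np.arctan2(d[1],d[0])),np.degrees(np.arctan2(*(e-C)[::-1])))
for z in(.13,.134,.138):
  m=f(255,365,z)-C;print(z,np.degrees(np.arctan2(m[1],m[0])))
"
```

```text
[ 0.54020672 -0.11081282] [ 0.5320291  -0.13183953] -111.25185220914528 -109.77193677037391
0.13 -158.07365867794326
0.134 -153.0452011928142
0.138 -148.48873135055197
```

```bash
python3 -c "
from station import ctrl
print(ctrl.get_obs()['joint_vel'].round(3));print(ctrl.hand_in())"
```

```text
[-0.002  0.028  0.049  0.001 -0.026  0.002]
the job is handed in; nothing more can be done
None
```

I screwed the red cap down to its stop, backed it off about 45°, released it and handed the job in at about 10 s. The hand-in gives no verdict.

- **Reaching the stop:** the wrist moment rose from about 0.13 to 0.82 N m after roughly 65° of tightening, and the fingers then slipped. That fits the roughly 60° I had estimated from the pictures. I did not see the stripe line up with the shoulder mark, because the gripper hid it then.
- **Backing off:** the hand turned back 46°. The last side picture, taken after release, puts the cap at about 42° loose. That figure moves by about ±5° with the height assumed for the mark, so it stays within the ±15° allowed.
- **Release and clearance:** the gripper is open, with the fingertips about 60 mm above the cap and almost no force on the wrist.
- **Other caps:** the arm never went near the green cap, and its stripe looked unchanged. A finger partly hid the blue stripe in the last picture, so I did not re-check it.

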